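Pop the strain viewer's sample hatch

ROBOT

A 6-joint arm with a two-finger parallel gripper is mounted at the origin on the work surface. World frame = base frame: x ahead of the robot, y to its left, z up, the work surface at z = 0. Lengths are in m, angles in rad, forces in N, time in s.
With the tool pointing down it reaches from about 0.375 to 0.975 m from the base axis. Payload 3.8 kg.
Tool frame: the origin (TCP) lies at the very end of the fingers, on their centre line; the grasp point (between the pads) lies 19 mm behind it; z points along the fingers, y is the line along which they close (so a half turn about z gives the same grasp; the last joint's range is limited). The gripper opens to 85 mm and grips with 20 to 120 N. Pads are 22 mm wide; open, the fingers measure 114 mm over their backs; the gripper's body (76 mm by 85 mm) begins 54 mm behind the grasp point. The pads swing forward as they close: fully open they stand 13 mm farther back than shut.
Start: joints at [1.132, 0.264, 1.604, -0, 1.274, -0.037], TCP at [0.264, 0.621, 0.2] pointing down, gripper open.
Joint ranges: [-2.63, 2.63], [-0.94, 2.18], [0.31, 2.57], [-1.31, 4.45], [0, 2.66], [-2.55, 2.55]. Speed limits (rad/s): [2.57, 2.57, 3.14, 3.14, 3.14, 3.14].

INTERFACE

Orientations are given as a rotation vector (axis times angle).
In Python, from workcell import monitor, viewer, job gives the robot as it stands. The module is installed in compiled form; this text tells all that it offers.
- The arm moves only by the tool step_arm, never from a script. Its argument "series" is one flat list of numbers, 4 for each row, row after row: the shift along the tool's x, y, z in m, then the turn about the tool's z in rad. A call has 1 to 8 rows; each row is the pose to reach, as a shift and turn from the pose commanded when the call began, along the tool's axes at that moment; what a row does not reach only later rows make up. A row lasts 1/8 s, in which the tool goes at most 62.5 mm and 10.7 degrees, less where a joint would pass 70% of its speed; a pose out of reach is approached as far as the arm can. A call with a gripper value outside its range is refused whole. "gripper" is the opening, from 0 (shut) to 1 (fully open), set as the call begins (left out, the last holds). The fingers move at their own pace and stop on an object; "newtons" is the grip in N (left out, the last holds). Time passes only in rows, so rows that repeat a pose let the fingers close. It gives the time, the measured TCP pose, the force, the opening and the grip force at its end, in the units of the state.
- monitor.read_state(): the state, without advancing time (a new reading comes with each control period).
- viewer.read_camera(name): name is "scene" or "top"; returns a dict with "image" (400x640x3 uint8, red, green, blue), "intrinsics" (3x3 intrinsics, pixels), "T" (4x4, takes a point from camera to world coordinates). Camera axes: x right, y up, looking along -z (the intrinsics and any distortion apply to the point x, -y, -z); pixel columns grow to the right and rows downward; lengths in m; the calibration is good to about 2 mm. A picture is of the moment at which its call begins. There is no depth.
- job.finish_job(): hands the job in; it is judged then, once.
Trained networks look in a picture, given as the dict that the camera call returned (one of the last four; its "shot" number tells which), for a name from the list of things; names that differ only in an ending like _2 or _b are one class to them, and where a whole thing is asked for, a point or a joint stands for the part that bears it (a point fixed in the world has none). Each returns a list of dicts, best first, with "score" (0 to 1); they miss things now and then, are a little off and sometimes report something else, mostly with a low value. They report only what shows in the picture. A call takes as long as a camera call. They do not tell look-alikes from the thing itself.
- viewer.boxes_of(picture, label): "extent" ([centre column, centre row, width, height] in pixels, round what is visible of it).
- viewer.spot_point(picture, label): "point" ([column, row] in pixels: a listed point, or the origin of a listed thing).
The state is a dict: "time": time; "q": joint angles; "joint_vel": joint speeds; "joint_torque": joint torques, N m; "tool_pos": TCP position; "tcp_rot": TCP orientation; "wrist_force": force on the tool from outside, world axes, zero at the start; "torque": the same for the moment, N m; "width": opening from 0.0 (shut) to 1.0 (fully open); "grip_force": force on a finger pad.
Only numpy, scipy, OpenCV 4.12 (cv2) and the standard library are available. Lean on these libraries where they do the work, as an engineer would, in place of code of your own. Each camera call takes 0.05 s, during which the arm holds its last target. There are 200 camera calls.

TASK

Open the sample hatch of the grey strain viewer so that a finished glass joint can be checked: with the fingertips, press the green pad on the white hatch down once until its push latch lets go, then back off and let the hatch pop up by itself. Make sure that it stays wide open, then leave it alone and move clear. Do not push the popped hatch shut again, do not lift or shove the viewer, and leave the beaker, jar, tray and caliper where they are.

Things in the scene. Friction and masses are not known exactly. Their poses are not given: they have to be found in the camera images.
- viewer: Grey bench strain viewer, a loose box of 170 (its x) by 150 (its y) by 75 mm high, about 2 kg, standing on the bench; origin at the centre of its underside, z up. Its front (-x) faces roughly towards the robot. The white hatch, 96 by 130 mm, lies flush in its top, hinged along y at x = +22 mm, free edge at x = -74 mm. Behind the hinge stands a black eyepiece (42 mm wide, 28 mm above the top, centred at x = +56, y = +30 mm).
- hatch_pad (a point): Centre of the top face of the round green press pad on the hatch: 30 mm across, 7 mm proud of the hatch. With the hatch shut it is 82 mm above the bench, at x = -52 mm, y = 0 in the viewer's frame (74 mm from the hinge, 22 mm from the free edge). It moves with the hatch.
- hatch (a joint): Hatch angle in rad: 0 shut and latched; negative while pressed in (the stop, -0.054, is 4 mm of pad travel; 3 mm or more surely lets the latch go); 0.95 fully open (the pad then about 60 mm higher). Pressing takes about 5 N. Once let go, a spring swings the hatch up as the finger withdraws, within about 1.5 s, against a soft damper, and holds it at 0.95.
- stay (a joint): Angle in rad of a thin brass stay arm, 48 by 4 by 6 mm, in the left (+y) wall of the viewer, on the hatch's hinge line. 0 at the start; the opening hatch carries it up, and by friction it stays at the widest angle reached, so it tells whether the hatch has been open. Not to be touched.
- beaker: Open glass beaker, bystander, 64 mm across, 75 mm high; origin at the centre of its underside.
- jar: Amber glass jar with black cap, bystander, 54 mm across, 65 mm high; origin at the centre of its underside.
- blue_tray: Blue open plastic tray, bystander, 75 by 55 by 35 mm high; origin at the centre of its underside.
- caliper: Steel caliper lying flat, bystander, 150 mm long (its x), jaws reaching 55 mm to its +y, up to 9 mm high; origin on the bench at mid-beam.
Not all that is in view belongs to the job. Of the things that look like the viewer, the smaller one is meant.

How it is judged:
By the outcome, as a careful person would: the job done as asked, in the order asked, and still so for the second after the job is handed in, with the robot touching nothing.
It also fails if it takes over 32 s, if anything falls off the work surface, if the arm or the gripper's body presses on something with over 40 N, if the wrist force passes 120 N, or if a joint passes its speed limit or range.

## Working session

There is one attempt and no reset: what is moved stays moved. The work goes in short steps, Python scripts to look and compute and a tool call to move; the robot and the scene stay as the last step left them, time stands still between calls to the robot, and variables do not carry over. Pictures are saved under pics/ and viewed, at most 10 in all, crops included, and the job is handed in when it is done.

Besides the shell and the picture viewer there is one more tool, called after ">>>" as name(argument=value, ...), one argument or row to a line, values as JSON. step_arm: Moves the arm, as the interface text tells. Its arguments: {"type":"object","properties":{"series":{"type":"array"},"gripper":{"type":"number"},"newtons":{"type":"number"}},"required":["series"]}

```bash
mkdir -p pics
cat > h.py <<'E'
import numpy as np, cv2
from workcell import monitor, viewer, job
def ray(p,uv):
    K=np.array(p["intrinsics"]);T=np.array(p["T"])
    d=np.linalg.solve(K,[uv[0],uv[1],1.]); d=T[:3,:3]@[d[0],-d[1],-d[2]]
    return T[:3,3],d
def atz(p,uv,z):
    o,d=ray(p,uv); return o+d*(z-o[2])/d[2]
def proj(p,X):
    T=np.array(p["T"]);c=T[:3,:3].T@(np.array(X)-T[:3,3]); v=np.array(p["intrinsics"])@[c[0],-c[1],-c[2]]
    return v[:2]/v[2]
def save(p,n): cv2.imwrite("pics/"+n,cv2.cvtColor(p["image"],cv2.COLOR_RGB2BGR))
E
python3 - <<'E'
from h import *
for n in("top","scene"):
    p=viewer.read_camera(n); save(p,n+"0.png"); print(n,[k for k in p], np.round(p["T"],3).tolist())
    for l in("viewer","hatch_pad","stay","beaker","jar","blue_tray","caliper"):
        b=viewer.boxes_of(p,l); s=viewer.spot_point(p,l)
        z=.082 if l=="hatch_pad" else 0
        print(l,[(np.round(x["extent"]).tolist(),round(x["score"],2)) for x in b][:3],[(np.round(x["point"],1).tolist(),round(x["score"],2),np.round(atz(p,x["point"],z),3).tolist()) for x in s][:3])
print(monitor.read_state())
E
```

```text
top ['image', 'intrinsics', 'T', 'shot'] [[-0.011, 0.999, -0.049, 0.55], [-1.0, -0.011, 0.006, -0.007], [0.005, 0.05, 0.999, 1.054], [0.0, 0.0, 0.0, 1.0]]
viewer [([319.0, 176.0, 73.0, 79.0], 0.87), ([439.0, 239.0, 124.0, 124.0], 0.61)] [([431.3, 237.5], 0.7, [0.492, -0.303, 0.0]), ([318.6, 179.5], 0.64, [0.648, -0.008, 0.0])]
hatch_pad [([323.0, 188.0, 61.0, 45.0], 0.86), ([452.0, 248.0, 81.0, 88.0], 0.77)] [([320.2, 195.5], 0.97, [0.601, -0.011, 0.082]), ([467.7, 256.0], 0.75, [0.45, -0.367, 0.082])]Traceback (most recent call last):
  File "<stdin>", line 5, in <module>
ValueError: it knows: beaker, blue_tray, caliper, hatch_pad, jar, viewer
```

Run:
```python
from h import *
for n in("top","scene"):
    p=viewer.read_camera(n); save(p,n+"1.png")
    for l in("viewer","hatch_pad","beaker","jar","blue_tray","caliper"):
        b=viewer.boxes_of(p,l); s=viewer.spot_point(p,l)
        z=.082 if l=="hatch_pad" else 0
        print(l,[(np.round(x["extent"]).tolist(),round(x["score"],2)) for x in b][:3],[(np.round(x["point"],1).tolist(),round(x["score"],2),np.round(atz(p,x["point"],z),3).tolist()) for x in s][:3])
    if n=="top":
        q=dict(p); im=cv2.resize(p["image"][120:320,260:520],None,fx=3,fy=3,interpolation=cv2.INTER_CUBIC); save({"image":im},"crop.png")
print(monitor.read_state())
```

```text
viewer [([438.0, 241.0, 122.0, 120.0], 0.94)] [([316.3, 179.8], 0.8, [0.648, -0.001, 0.0]), ([429.3, 234.6], 0.68, [0.499, -0.298, 0.0])]
hatch_pad [([321.0, 187.0, 62.0, 46.0], 0.97)] [([463.1, 255.2], 0.85, [0.452, -0.356, 0.082]), ([320.3, 197.0], 0.84, [0.598, -0.011, 0.082])]
beaker [([256.0, 176.0, 26.0, 26.0], 0.78), ([378.0, 158.0, 26.0, 32.0], 0.53)] []
jar [([318.0, 116.0, 20.0, 20.0], 0.64)] [([317.9, 120.1], 0.71, [0.808, -0.007, 0.0])]
blue_tray [([378.0, 158.0, 25.0, 30.0], 0.8)] [([374.7, 156.1], 0.64, [0.709, -0.158, 0.0])]
caliper [([323.0, 253.0, 54.0, 39.0], 0.7)] [([324.4, 245.8], 0.59, [0.473, -0.021, 0.0])]
viewer [([276.0, 131.0, 88.0, 75.0], 0.81), ([311.0, 199.0, 80.0, 50.0], 0.64)] [([298.9, 228.7], 0.93, [0.651, -0.019, 0.0]), ([278.1, 142.7], 0.82, [0.49, -0.32, 0.0])]
hatch_pad [([281.0, 105.0, 72.0, 26.0], 0.89), ([311.0, 201.0, 73.0, 50.0], 0.81)] [([321.2, 185.5], 0.62, [0.587, -0.02, 0.082])]
beaker [([352.0, 259.0, 33.0, 52.0], 0.55)] [([354.3, 273.3], 0.76, [0.646, 0.146, 0.0])]
jar [([233.0, 258.0, 32.0, 43.0], 0.94), ([300.0, 220.0, 119.0, 104.0],
[... 250 characters left out ...]
8, [0.476, -0.014, 0.0])]
{'time': 1.6, 'q': array([ 1.13208695e+00,  2.63898375e-01,  1.60402395e+00, -4.00260215e-05,
        1.27369637e+00, -3.68617232e-02]), 'joint_vel': array([ 0.0004077 , -0.00021606, -0.00049185,  0.0014357 ,  0.00234449,
       -0.00081979]), 'joint_torque': array([ 7.83487976e-04, -5.15050650e+01, -3.67706680e+01,  1.84736396e-04,
        9.36052202e-04,  1.86945397e-05]), 'tool_pos': array([0.26398948, 0.62121723, 0.19956786]), 'tcp_rot': array([ 6.26958041e-01,  3.07836529e+00, -5.39069641e-05]), 'wrist_force': array([-0.34158734,  0.16837568, -0.42996419]), 'torque': array([-0.03886778,  0.02845385, -0.01216365]), 'grip_force': 0.0, 'width': 1.0014287674025364}
```

View pics/top0.png

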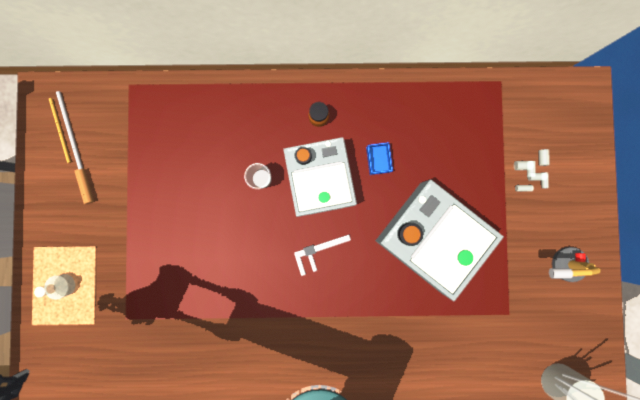

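View pics/crop.png

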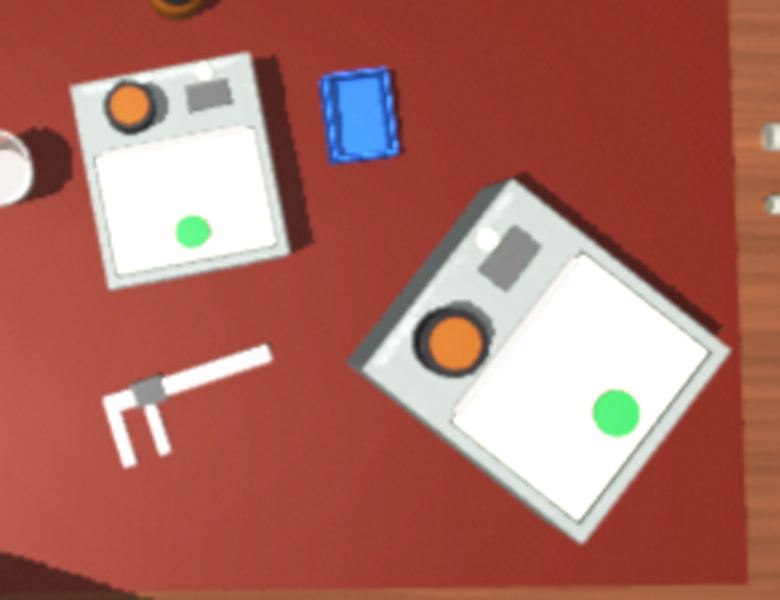

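View pics/scene1.png

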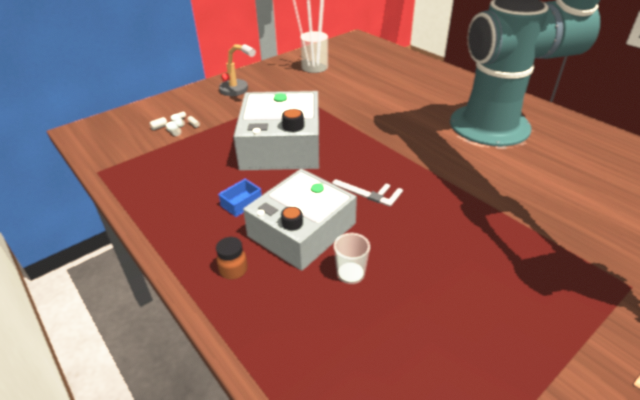

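Two viewer look-alikes show in the top view. One is at (320,177), its top spanning about 60x70 px, with the pad at (324,197). The other is at (440,240), about 120 px across, with the pad at (465,257). The smaller one, at (320,177), is the one meant, and the crop confirms it. In the scene view its pad is at (317,188). Next I'll measure the pad by colour.

```bash
cat >> h.py <<'E'
def green(p,near):
    im=p["image"].astype(int); m=((im[...,1]>im[...,0]+60)&(im[...,1]>im[...,2]+40)).astype(np.uint8)
    n,l,s,c=cv2.connectedComponentsWithStats(m)
    i=1+np.argmin(np.linalg.norm(c[1:]-near,axis=1)); return c[i],s[i]
E
python3 - <<'E'
from h import *
for n,near in(("top",(324,197)),("scene",(317,188))):
    p=viewer.read_camera(n); c,s=green(p,near); print(n,c,s,atz(p,c,.082))
    if n=="top":
        g=p["image"].astype(int)
        # top rim: low saturation pixels in the box
        m=((g.max(2)-g.min(2)<45)&(g.min(2)>110)).astype(np.uint8); m[:, :280]=0;m[:,362:]=0;m[:130]=0;m[222:]=0
        k,l,st,_=cv2.connectedComponentsWithStats(m); i=1+np.argmax(st[1:,4])
        pts=np.argwhere(l==i)[:,::-1]; W=np.array([atz(p,u,.075)[:2] for u in pts],dtype=np.float32)
        r=cv2.minAreaRect(W); print(r)
        b=cv2.boxPoints(r); print(b)
s=monitor.read_state(); print(s['time']); from scipy.spatial.transform import Rotation as R
print(R.from_rotvec(s['tcp_rot']).as_matrix().round(3))
E
```

```text
top [323.77777778 196.83838384] [319 192  11  11  99] [ 0.59802476 -0.01966196  0.082     ]
((0.6487545371055603, -0.010098546743392944), (0.17194391787052155, 0.15151336789131165), 10.366676330566406)
[[ 0.5505538   0.04895111]
 [ 0.57781816 -0.10008901]
 [ 0.7469553  -0.06914821]
 [ 0.7196909   0.07989191]]
scene [316.91860465 187.70930233] [311 184  12   9  86] [ 0.59842235 -0.02043165  0.082     ]
1.7
[[-0.92   0.391  0.   ]
 [ 0.391  0.92  -0.   ]
 [-0.    -0.    -1.   ]]
```

Pad measurements:

| Source | Pad x, y (m) |
|---|---|
| Top view, green blob | (0.598, -0.020) |
| Scene view, green blob | (0.598, -0.020) |
| Predicted from the fitted body (172 x 152 mm, yaw 10.4°) | (0.598, -0.020) |

All three agree, so I'll close the fingers and go over the pad at z = 0.2.

>>> step_arm(
  series=[-0.0465,-0.0383,0,0.082,-0.093,-0.0766,0,0.164,-0.1395,-0.1149,0,0.246,-0.186,-0.1532,0,0.328,-0.2325,-0.1915,0,0.41,-0.279,-0.2298,0,0.492,-0.3255,-0.2681,0,0.574,-0.372,-0.3064,0,0.656],
  gripper=0,
)

```text
time: 2.7
tool_pos: [0.4873, 0.192, 0.2]
tcp_rot: [1.588, 2.71, 0.001]
wrist_force: [0.4, 0.5, -0.4]
width: -0.0
grip_force: 0.0
```

```bash
cat > go.py <<'E'
from h import *
from scipy.spatial.transform import Rotation as R
s=monitor.read_state(); M=R.from_rotvec(s['tcp_rot']).as_matrix()
print(s['time'],s['tool_pos'],s['wrist_force'],s['width'],s['joint_vel'].round(2))
print("to pad, tool axes:",M.T@(np.array([.598,-.020,.082])-s['tool_pos']),"y dir deg",np.degrees(np.arctan2(M[1,1],M[0,1])), (M.T@[-np.cos(.181),-np.sin(.181),0]).round(3))
E
python3 go.py
```

```text
2.7 [0.48728928 0.19203439 0.20001124] [ 0.42983899  0.51156895 -0.38860402] -0.00017472310481279665 [-0.92  0.05 -0.05  0.   -0.01 -0.26]
to pad, tool axes: [-0.23907762 -0.00712033  0.11803937] y dir deg 29.24422992847228 [ 0.323 -0.946 -0.001]
```

>>> step_arm(
  series=[-0.06,-0.002,0,0.082,-0.12,-0.004,0,0.164,-0.18,-0.005,0,0.246,-0.2405,-0.007,0.03,0.33,-0.2405,-0.007,0.08,0.33,-0.2405,-0.007,0.103,0.33,-0.2405,-0.007,0.105,0.33],
)

```text
time: 3.58
tool_pos: [0.5963, -0.0194, 0.0919]
tcp_rot: [-2.007, -2.411, 0.005]
wrist_force: [0.1, 0.6, 0.3]
width: 0.003
grip_force: 0.0
```

```bash
python3 go.py
python3 - <<'E'
from h import *
p=viewer.read_camera("scene"); c,s=green(p,(317,188)); print(c,s)
x,y=230,110
save({"image":cv2.resize(p["image"][y:y+150,x:x+200],None,fx=4,fy=4,interpolation=cv2.INTER_CUBIC)},"pre.png")
E
```

```text
3.575 [ 0.59630259 -0.01939232  0.0919437 ] [0.10637731 0.64883514 0.25653035] 0.0030915385962181317 [ 0.01 -0.02 -0.04 -0.   -0.02 -0.  ]
to pad, tool axes: [-0.00091885  0.00160903  0.0099345 ] y dir deg 10.451744429180055 [ 0.001 -1.     0.005]
[316.73033708 187.65168539] [311 184  12   9  89]
```

View pics/pre.png

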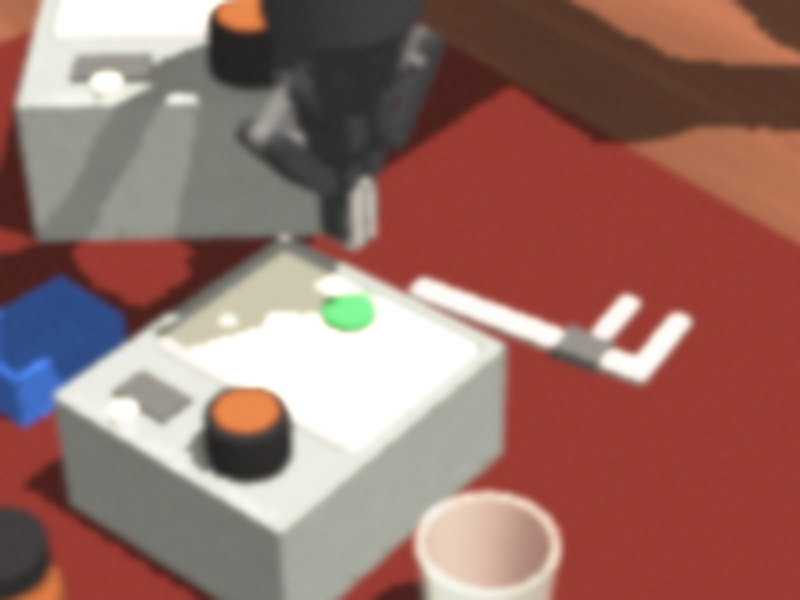

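The crop shows the fingertips at about image (318,171), well above the pad at (317,188). That gap is larger than 10 mm, so I'll check it by projection.

Run:
```python
from h import *
p=viewer.read_camera("scene");s=monitor.read_state();t=s['tool_pos'];print(s['time'],t,s['width'])
for dz in(-.01,0,.02,.04):print(dz,proj(p,t+[0,0,dz]))
print(proj(p,[.598,-.02,.082]))
q=viewer.read_camera("top");print(proj(q,t))
x,y=230,110
a=cv2.resize(p["image"][y:y+150,x:x+200],None,fx=2,fy=2)
b=cv2.resize(q["image"][125:275,230:430],None,fx=2,fy=2)
save({"image":np.hstack([a,b])},"pre2.png")
```

```text
3.675 [ 0.59884081 -0.01913964  0.09508868] 0.004024001781920395
-0.01 [317.12314566 186.90387709]
0 [317.00469122 183.03390165]
0.02 [316.76291614 175.13496941]
0.04 [316.5144276  167.01670453]
[317.21155151 187.72415036]
[323.62456085 196.23463397]
```

View pics/pre2.png

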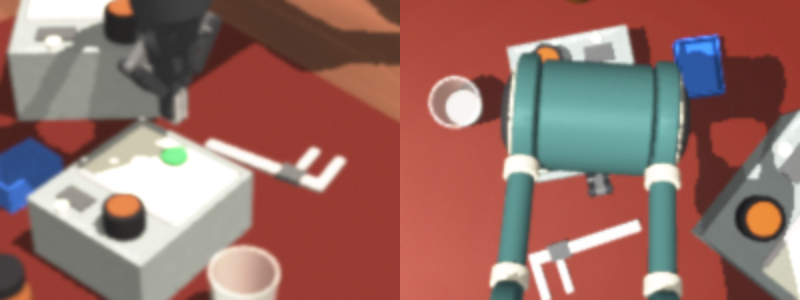

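Run:
```python
from h import *
p=viewer.read_camera("scene");q=viewer.read_camera("top");s=monitor.read_state();t=s['tool_pos'];print(s['time'],t,s['q'].round(4))
print("cam",np.array(p["T"])[:3,3])
for z in(.085,.095,.11,.125,.14):
    w=atz(p,(318,171),z);print(z,w.round(3),proj(q,w))
u=np.array([np.cos(.182),np.sin(.182),0])
for h in (.08,.1,.12,.14):  # knuckle positions if TCP right / tips 30mm higher
    for off in(-.06,-.045):
        k=t+u*off+[0,0,h]; print(h,off,proj(p,k).round(1),proj(q,k).round(1))
save({"image":cv2.resize(q["image"][140:230,280:370],None,fx=6,fy=6,interpolation=cv2.INTER_CUBIC)},"topcrop.png")
```

```text
3.825 [ 0.60004784 -0.01900527  0.09674922] [-0.0732  0.2057  1.8736  0.      1.0587 -0.2567]
cam [1.05360901 0.55964431 0.66558334]
0.085 [ 0.563 -0.06   0.085] [340.74743851 211.11386469]
0.095 [ 0.571 -0.05   0.095] [336.48907464 207.59207805]
0.11 [ 0.584 -0.034  0.11 ] [329.93883849 202.1748486 ]
0.125 [ 0.597 -0.018  0.125] [323.1852945  196.58947785]
0.14 [ 0.609 -0.002  0.14 ] [316.218828   190.82801419]
0.08 -0.06 [335.1 136.5] [329.3 220.6]
0.08 -0.045 [330.3 139.7] [327.9 213.9]
0.1 -0.06 [335.1 127.8] [329.5 220.7]
0.1 -0.045 [330.3 130.9] [328.2 213.8]
0.12 -0.06 [335.1 118.8] [329.8 220.8]
0.12 -0.045 [330.2 121.9] [328.4 213.7]
0.14 -0.06 [335.1 109.6] [330.  220.9]
0.14 -0.045 [330.1 112.7] [328.6 213.7]
```

View pics/topcrop.png

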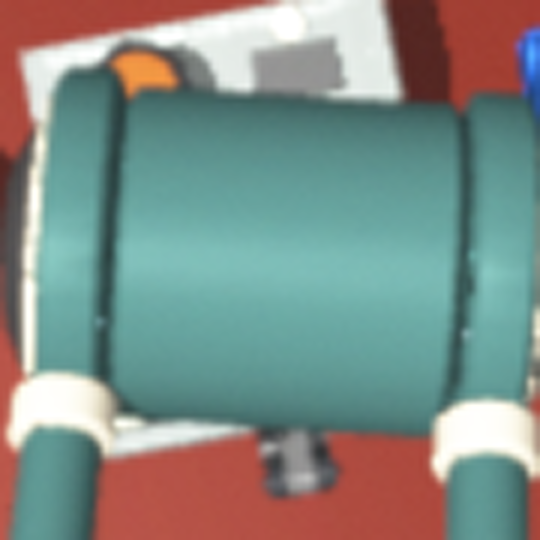

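Top view: the finger knuckle at (330,218) is where the reported pose puts it, so the lateral position is right. In the scene view the tip seems to be at z ≈ 0.12, higher than reported. I'll descend in small guarded steps and watch the force.

>>> step_arm(
  series=[-0.001,0.001,0.004,0,-0.001,0.001,0.008,0,-0.001,0.001,0.01,0,-0.001,0.001,0.01,0],
)

```text
time: 4.32
tool_pos: [0.5993, -0.02, 0.0841]
tcp_rot: [-2.009, -2.415, 0.001]
wrist_force: [0.2, -0.5, 0.2]
width: 0.004
grip_force: 0.0
```

```bash
python3 go.py
python3 - <<'E'
from h import *
p=viewer.read_camera("scene"); c,s=green(p,(317,188)); print(c,s)
t=monitor.read_state()['tool_pos'];print(t,proj(p,t))
x,y=280,140
save({"image":cv2.resize(p["image"][y:y+60,x:x+80],None,fx=8,fy=8,interpolation=cv2.INTER_CUBIC)},"d1.png")
E
```

```text
4.325 [ 0.59925136 -0.01995784  0.08414936] [ 0.16535675 -0.50616902  0.16702765] 0.004374188619033237 [ 0.   -0.   -0.01  0.    0.    0.  ]
to pad, tool axes: [ 0.0001858  -0.00123646  0.00215037] y dir deg 10.48619050740443 [ 0.002 -1.     0.001]
[316.78409091 187.68181818] [311 184  12   9  88]
[ 0.59941068 -0.01999872  0.08432406] [316.65031738 187.11420654]
```

View pics/d1.png

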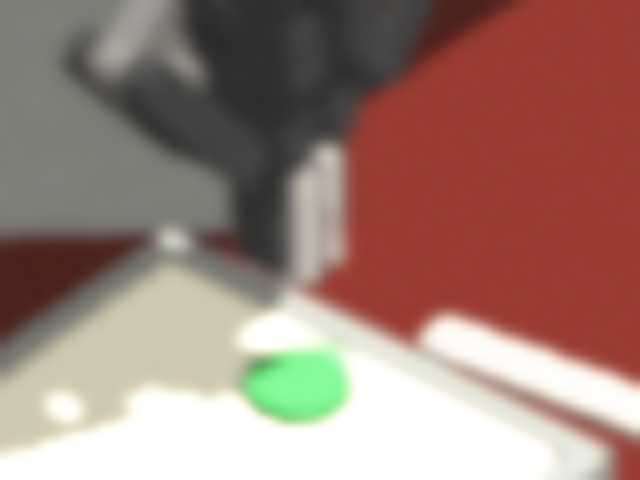

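The tip shows at (318.7,175), but its projection is (316.7,187), about 30 mm of height difference. I'll descend in small guarded increments.

>>> step_arm(
  series=[0,-0.001,0.003,0,0,-0.001,0.005,0],
)

```text
time: 4.62
tool_pos: [0.5985, -0.0202, 0.0793]
tcp_rot: [-2.009, -2.415, 0.0]
wrist_force: [-0.1, 0.5, -0.7]
width: -0.003
grip_force: 0.0
```

```bash
python3 go.py
python3 - <<'E'
from h import *
p=viewer.read_camera("scene"); c,s=green(p,(317,188)); print(c,s)
E
```

```text
4.625 [ 0.59846352 -0.02022945  0.07932623] [-0.05214402  0.5013953  -0.65853208] -0.003409136059994627 [-0.    0.02  0.01 -0.   -0.03  0.  ]
to pad, tool axes: [ 0.00031007 -0.00041476 -0.00267364] y dir deg 10.48362380423873 [ 0.002 -1.     0.   ]
[316.88372093 187.74418605] [311 184  12   9  86]
```

There is no force at 0.079, so the fingertips really are higher than reported. I'll continue down.

>>> step_arm(
  series=[0,0,0.004,0,0,0,0.008,0,0,0,0.01,0],
)

```text
time: 5.05
tool_pos: [0.5984, -0.0202, 0.0691]
tcp_rot: [-2.009, -2.415, 0.001]
wrist_force: [-0.4, 0.0, 0.1]
width: -0.004
grip_force: 0.0
```

```bash
python3 go.py
python3 - <<'E'
from h import *
p=viewer.read_camera("scene"); c,s=green(p,(317,188)); print(c,s)
x,y=280,140
save({"image":cv2.resize(p["image"][y:y+60,x:x+80],None,fx=8,fy=8,interpolation=cv2.INTER_CUBIC)},"d2.png")
E
```

```text
5.05 [ 0.59835591 -0.02019418  0.06907252] [-0.38928845  0.01713324  0.09003558] -0.003907442212868398 [-0.    0.02  0.01  0.   -0.03 -0.  ]
to pad, tool axes: [ 0.00025723 -0.00032295 -0.01292724] y dir deg 10.488472104634376 [ 0.002 -1.     0.001]
[316.95238095 187.82142857] [311 184  12   9  84]
```

View pics/d2.png

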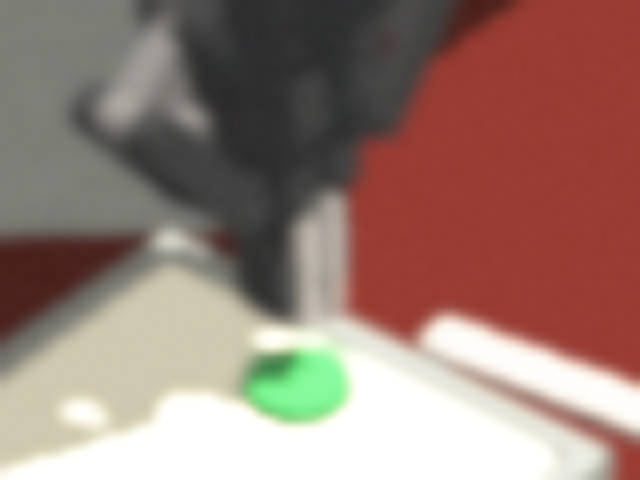

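The tip is now at (318.5,180) and the pad at (317,187.7), so about 15 mm remain. The finger's shadow is closing in on the pad.

>>> step_arm(
  series=[0,0,0.004,0,0,0,0.008,0,0,0,0.01,0],
)

```text
time: 5.48
tool_pos: [0.5984, -0.0202, 0.0592]
tcp_rot: [-2.009, -2.415, 0.0]
wrist_force: [0.2, 0.2, 0.0]
width: 0.002
grip_force: 0.0
```

```bash
python3 go.py
python3 - <<'E'
from h import *
p=viewer.read_camera("scene"); c,s=green(p,(317,188)); print(c,s)
E
```

```text
5.475 [ 0.5983814  -0.0201732   0.05915073] [0.21294918 0.22810435 0.01809669] 0.0015167739720551147 [-0.    0.02  0.01  0.   -0.03  0.  ]
to pad, tool axes: [ 0.00024285 -0.00035541 -0.02284905] y dir deg 10.485143909271526 [ 0.002 -1.     0.001]
[317.33333333 188.31884058] [312 184  11   9  69]
```

>>> step_arm(
  series=[0,0,0.002,0,0,0,0.004,0,0,0,0.004,0],
)

```text
time: 5.9
tool_pos: [0.5985, -0.0202, 0.0554]
tcp_rot: [-2.009, -2.415, 0.0]
wrist_force: [-0.1, 0.1, -0.1]
width: 0.0
grip_force: 0.0
```

```bash
python3 go.py
python3 - <<'E'
from h import *
p=viewer.read_camera("scene"); c,s=green(p,(317,188)); print(c,s)
x,y=280,140
save({"image":cv2.resize(p["image"][y:y+60,x:x+80],None,fx=8,fy=8,interpolation=cv2.INTER_CUBIC)},"d3.png")
E
```

```text
5.9 [ 0.5984511  -0.02017083  0.05537352] [-0.13804463  0.06897    -0.07373638] 0.0001588017859847141 [ 0. -0. -0.  0. -0.  0.]
to pad, tool axes: [ 0.00025257 -0.00042308 -0.02662629] y dir deg 10.487217582631562 [ 0.002 -1.     0.   ]
[317.34482759 188.82758621] [312 185  11   8  58]
```

View pics/d3.png

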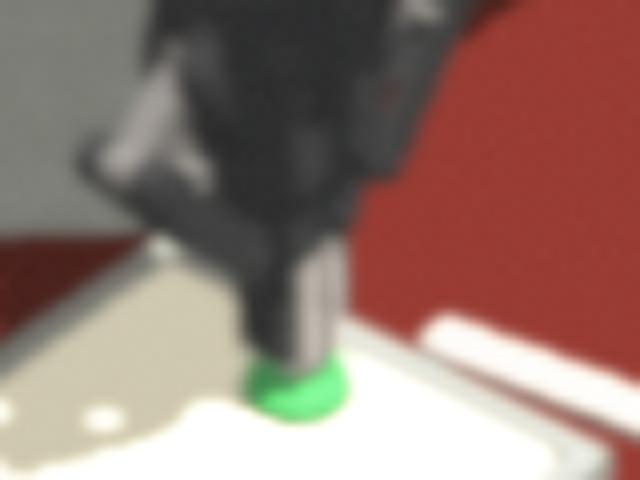

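The tip, at (318,186), is just above the centre of the pad. Next come fine steps until there is force.

>>> step_arm(
  series=[0,0,0.002,0,0,0,0.003,0,0,0,0.003,0],
)

```text
time: 6.32
tool_pos: [0.5985, -0.0202, 0.0524]
tcp_rot: [-2.009, -2.415, 0.0]
wrist_force: [-0.0, 0.0, -0.7]
width: 0.003
grip_force: 0.0
```

>>> step_arm(
  series=[0,0,0.001,0,0,0,0.002,0,0,0,0.002,0],
)

```text
time: 6.7
tool_pos: [0.5988, -0.0202, 0.0508]
tcp_rot: [2.009, 2.415, 0.0]
wrist_force: [-1.2, -0.5, 1.7]
width: 0.003
grip_force: 0.8
```

Contact begins at about 0.051. Now I'll press.

>>> step_arm(
  series=[0,0,0.001,0,0,0,0.002,0,0,0,0.002,0],
)

```text
time: 7.08
tool_pos: [0.5986, -0.0203, 0.0488]
tcp_rot: [-2.009, -2.415, 0.0]
wrist_force: [-2.3, 0.1, 5.2]
width: 0.001
grip_force: 2.4
```

>>> step_arm(
  series=[0,0,0.001,0,0,0,0.002,0,0,0,0.002,0],
)

```text
time: 7.45
tool_pos: [0.5984, -0.0203, 0.0466]
tcp_rot: [-2.009, -2.415, 0.001]
wrist_force: [-2.9, -0.6, 3.8]
width: 0.003
grip_force: 2.4
```

>>> step_arm(
  series=[0,0,0.001,0,0,0,0.0015,0,0,0,0.0015,0],
)

```text
time: 7.82
tool_pos: [0.5984, -0.0203, 0.0461]
tcp_rot: [-2.009, -2.415, 0.001]
wrist_force: [-5.2, -0.1, 10.1]
width: 0.001
grip_force: 5.4
```

The force has risen to 10 N and travel has stalled, so the pad is at its stop, past the release point. Next I'll back off fast, straight up and then towards the robot.

>>> step_arm(
  series=[0,0,-0.05,0,0,-0.01,-0.11,0,0,-0.03,-0.17,0,0,-0.08,-0.19,0,0,-0.13,-0.19,0,0,-0.15,-0.19,0,0,-0.15,-0.19,0,0,-0.15,-0.19,0],
)

```text
time: 8.82
tool_pos: [0.452, -0.0474, 0.235]
tcp_rot: [2.009, 2.415, 0.001]
wrist_force: [-0.5, 0.8, -0.4]
width: 0.001
grip_force: 0.0
```

>>> step_arm(
  series=[0,0,0,0,0,0,0,0,0,0,0,0,0,0,0,0,0,0,0,0,0,0,0,0,0,0,0,0,0,0,0,0],
)

```text
time: 9.82
tool_pos: [0.4511, -0.0475, 0.2351]
tcp_rot: [2.009, 2.415, 0.0]
wrist_force: [0.1, -0.5, 0.5]
width: 0.001
grip_force: 0.0
```

```bash
python3 go.py
python3 - <<'E'
from h import *
p=viewer.read_camera("scene"); q=viewer.read_camera("top"); print(green(p,(317,188)),green(q,(324,197)))
V=np.array([.6488,-.0101,0]); c,s=np.cos(.181),np.sin(.181); Rz=np.array([[c,-s,0],[s,c,0],[0,0,1]])
for a in(0,.5,.95):
    w=V+Rz@[.022-.074*np.cos(a)-.007*np.sin(a),0,.075+.074*np.sin(a)+.007*np.cos(a)]; print(a,w,proj(p,w),proj(q,w))
A=cv2.resize(p["image"][90:290,200:400],None,fx=2,fy=2,interpolation=cv2.INTER_CUBIC)
B=cv2.resize(q["image"][90:290,220:420],None,fx=2,fy=2,interpolation=cv2.INTER_CUBIC)
save({"image":np.hstack([A,B])},"open.png")
E
```

```text
9.825 [ 0.4511419  -0.04752049  0.23512597] [ 0.12114505 -0.45961866  0.45025429] 0.0012667834364314472 [ 0.  0. -0. -0.  0. -0.]
to pad, tool axes: [0.00034853 0.14940052 0.15313916] y dir deg 10.482722142060444 [ 0.002 -1.    -0.   ]
(array([304.15328467, 173.56934307]), array([298, 167,  13,  14, 137], dtype=int32)) (array([320.65822785, 180.46835443]), array([315, 177,  12,   8,  79], dtype=int32))
0 [ 0.59764946 -0.01946069  0.082     ] [317.5106702  187.77794021] [323.69717017 196.99283788]
0.5 [ 0.60325921 -0.01843409  0.11662057] [315.25047097 175.55273572] [323.41309072 193.90021668]
0.95 [ 0.62249834 -0.01491328  0.13926453] [308.3745869 170.9356346] [321.89781594 185.01231426]
```

View pics/open.png

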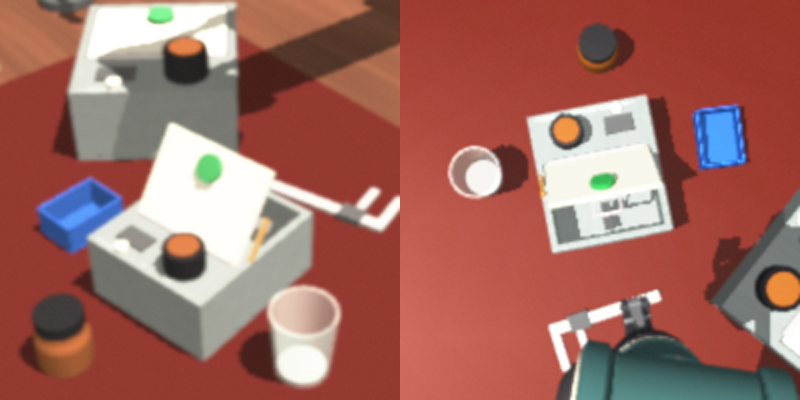

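The hatch stands wide open, with its pad at scene (304,174) and top (320.7,180.5). That matches 0.95 rad once the pad's 7 mm height is tilted the right way (backwards). The stay arm is raised, the viewer, beaker, jar, tray and caliper are in place, and the arm is clear.

```bash
python3 -c "
from h import *
q=viewer.read_camera('top');print(green(q,(321,180))[0]);print(job.finish_job())"
```

```text
[320.62820513 180.42307692]
the job is handed in; nothing more can be done
None
```

The job is handed in: I pressed the smaller viewer's hatch once to its stop, it popped up and stays wide open, the other items look unmoved, and the arm is clear, about 10 s in. The fingertips sat about 30 mm above the reported TCP, so I pressed by camera and force.

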